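Clear the jar off the organiser and hold its lid open

ROBOT

A 6-joint arm with a two-finger parallel gripper is mounted at the origin on the work surface. World frame = base frame: x ahead of the robot, y to its left, z up, the work surface at z = 0. Lengths are in m, angles in degrees, forces in N, time in s.
With the tool pointing down it reaches from about 0.25 to 0.725 m from the base axis. Payload 9.7 kg.
Tool frame: the origin (TCP) lies midway between the tips of the shut fingers; the grasp point (between the pads) lies 19 mm behind it; z points along the fingers, x is the direction in which the jaws open and shut, and the axes are right-handed (so a half turn about z gives the same grasp; the last joint's range is limited). The gripper opens to 85 mm and grips with 20 to 120 N. Pads are 22 mm wide; open, the fingers measure 114 mm over their backs; the gripper's body (76 mm by 85 mm) begins 54 mm behind the grasp point. The pads swing forward as they close: fully open they stand 13 mm farther back than shut.
Start: joints at [-66.291, 4.979, 10.078, 95.1, 0, 90], TCP at [0.221, -0.504, 0.231] pointing down, gripper open.
Joint ranges: [-179.16, 179.16], [-48.56, 103.87], [-65.8, 70.77], [-126.05, 130.52], [-82.76, 87.17], [-180, 180]. Speed limits (degrees/s): [127.2, 127.2, 147.25, 180, 180, 180].

INTERFACE

Orientations are given as [roll, pitch, yaw] about the fixed x, y, z axes, in that order (R = Rz(yaw) Ry(pitch) Rx(roll)).
In Python, from workcell import sensors, camera, get_calibration, bot, recognise, place_of gives the robot as it stands. The module is installed in compiled form; this text tells all that it offers.
- The arm moves only by the tool send_rows, never from a script. Its argument "plan" is a list of rows, each a list of 3 entries, a list of its own where there are three numbers: the shift along the tool's x, y, z normalised to -1 to 1, where 1 is 0.3 m, then the turn, a rotation vector about the tool's x, y, z normalised to -1 to 1, where 1 is pi rad, then the closure, from -1 (fully open) to 1 (shut). In form: [[[x, y, z], [rx, ry, rz], claw], ...]. A call has 1 to 10 rows; each row is the pose to reach, as a shift and turn from the pose commanded when the call began, along the tool's axes at that moment, turning the shorter way round; what a row does not reach only later rows make up. A row lasts 1/10 s, in which the tool goes at most 50 mm and 8.59 degrees, less where a joint would pass 70% of its speed; a pose out of reach is approached as far as the arm can. A call with a number of a shift or a turn outside -1 to 1 is refused whole. A call with a gripper value outside its range is refused whole. The fingers move at their own pace and stop on an object; "force" is the grip in N (left out, the last holds). Time passes only in rows, so rows that repeat a pose let the fingers close. It gives the time, the measured TCP pose, the force and the opening at its end, in the units of the state.
- sensors.get_obs(): the state, without advancing time (a new reading comes with each control period).
- camera(name): name is "side" or "top" or "wrist"; returns the picture (384x512x3 uint8, blue, green, red); there is no depth.
- get_calibration(name): a dict with "fx", "fy", "cx", "cy" (pixels), "R" (3x3) and "t" (3): a world point X has camera coordinates R X + t. Camera axes: x right, y down, z forward; pixel columns grow to the right and rows downward; lengths in m; the calibration is good to about 2 mm. A picture is of the moment at which its call begins: read the wrist's pose just before it. get_calibration takes no time and is no camera call; for the wrist camera it gives the pose at the moment of the call.
- bot.job_done(): hands the job in, once; it reports no verdict.
Trained networks look in the newest picture that a camera, given by its name, has taken for a name from the list of things; names that differ only in an ending like _2 or _b are one class to them, and where a whole thing is asked for, a point or a joint stands for the part that bears it (a point fixed in the world has none). Each returns a list of dicts, best first, with "p" (0 to 1); they miss things now and then, are a little off and sometimes report something else, mostly with a low value. They report only what shows in the picture. A call takes as long as a camera call. They do not tell look-alikes from the thing itself.
- recognise(label, camera): "point" ([column, row] in pixels, amid what is visible of it).
- place_of(label, camera): "point" ([column, row] in pixels: a listed point, or the origin of a listed thing).
The state is a dict: "time": time; "q": joint angles; "qd": joint speeds; "joint_efforts": joint torques, N m; "ee_pos": TCP position; "tcp_rot": TCP orientation; "wrist_force": force on the tool from outside, world axes, zero at the start; "torque": the same for the moment, N m; "opening": finger opening in m.
Only numpy, scipy, OpenCV 4.12 (cv2) and the standard library are available. Lean on these libraries where they do the work, as an engineer would, in place of code of your own. Each camera call takes 0.05 s, during which the arm holds its last target. There are 200 camera calls.

TASK

The jar is standing on the lid of the bamboo organiser: keeping it upright, lift it off, set it down without dropping it so that it stands in the black dice tray, and let go of it. Then raise the organiser's lid by its bar handle and hold it open at 50 degrees (within 6 degrees) for the players opposite to pick their pieces; the lid falls shut if released, so finish while still holding it there. Leave the timer and the two meeples on the cabinet top where they are.

Things in the scene. Friction and masses are not known exactly. Their poses are not given: they have to be found in the camera images.
- jar_mid (a point): Frosted glass jar, closed with a flat steel cap: upright cylinder 56 mm in diameter (cap 54 mm), 72 mm tall, 0.2 to 0.33 kg. This point is its centre, 36 mm above its underside; z points up along the jar. It starts standing loose on the organiser's lid, on the hinge side of the bar handle.
- organiser: Light bamboo box, fixed to the top, 200 x 200 mm and 90 mm high without the lid. Origin: centre of its underside, on the cabinet top. Its x axis points from the hinge edge to the handle edge (away from the robot, give or take its yaw), y along the hinge edge. A shallow drawer at its foot stays shut and is not used; the lidded compartment is above.
- lid (a joint): Angle of the organiser's lid in rad: 0 shut, growing as the handle edge rises, stop at 1.3. 50 degrees is 0.873. Free hinge along the edge nearest the robot (organiser x = -100 mm, 90 mm above the cabinet top); the lid (200 x 200 x 10 mm, 0.25 to 0.5 kg) has no stay or spring and falls shut from any angle when let go.
- lid_hinge (a point): Middle of the lid's hinge line, at the underside of the lid. The hinge line runs along this point's y axis; the x axis lies in the lid, from the hinge towards the handle edge, z out of the lid's upper face (the axes tilt with the lid).
- lid_bar (a point): Middle of the lid's steel bar handle: round bar 12 mm in diameter, 120 mm long, parallel to the hinge line, on two posts 55 mm either side of the middle (100 mm clear between them). With the lid's own axes, the bar's centre line is 172 mm from the hinge along x and 50 mm along z (40 mm above the lid's upper face). A gripper can pinch it from above across the bar and the round bar turns between the fingers as the lid rises.
- tray: Black metal dice tray, fixed, open-topped, 170 x 170 mm, walls 22 mm high and 3 mm thick, floor 3 mm thick. Origin: centre of its underside, on the cabinet top; x and y run along its sides.
- timer_mid (a point): Grey plastic turn timer with a small toggle switch on top, 50 x 90 x 45 mm, loose, a bystander beyond the organiser and tray; this point is its centre.
- meeple_a_mid (a point): Acrylic meeple (figure 12 x 24 x 28 mm), a light loose bystander standing on the robot's side; this point is its centre.
- meeple_b_mid (a point): Second acrylic meeple like the first, standing just beyond it; this point is its centre.
Things that resemble listed ones, but are neither listed nor needed, are in the scene too. What is shaped like the part that bears jar_mid but yellow is not meant.

How it is judged (in metres and radians):
On the way, in this order (a step that is already met when the one before it is completed fails the run):
1. the jar stands upright in the dice tray, let go, the lid still shut (x of jar_mid in the frame of tray between -0.065 and 0.065 m and y of jar_mid in the frame of tray between -0.065 and 0.065 m and height (world z) of jar_mid below 0.046 m and angle between jar_mid's own z axis and vertical below 0.15 rad and linear speed of jar below 0.05 m/s and contact force between jar and the fingers below 0.1 N and value of joint lid below 0.1 rad), for 0.2 s.
2. the lid is held at 50 degrees, within 6 (value of joint lid between 0.768 and 0.977 rad and contact force between lid and the fingers above 0.3 N), for 0.2 s.
At the end, for the whole second after the job is handed in: The lid stands still at 50 degrees, within 6 (0.768 to 0.977 rad), carried by the gripper's fingers and by nothing else, through the last second; the jar stands upright (within 0.15 rad) and at rest on the floor of the dice tray, not touched by the fingers (all of step 2 and velocity of joint lid between -0.1 and 0.1 rad/s and contact force between lid and jar below 0.05 N and contact force between lid and timer below 0.05 N and contact force between lid and meeple_a below 0.05 N and contact force between lid and meeple_b below 0.05 N and x of jar_mid in the frame of tray between -0.065 and 0.065 m and y of jar_mid in the frame of tray between -0.065 and 0.065 m and height (world z) of jar_mid below 0.046 m and angle between jar_mid's own z axis and vertical below 0.15 rad and linear speed of jar below 0.05 m/s and contact force between jar and the fingers below 0.1 N); the arm keeps its last pose, push and grip.
It fails at once if the jar is tipped by more than 30 degrees (angle between jar_mid's own z axis and vertical above 0.52 rad).
It fails at once if the jar is dropped or thrown (moving faster than 0.5 m/s, not held) (linear speed of jar above 0.5 m/s and contact force between jar and the fingers below 0.05 N).
It fails at once if the timer or a meeple is moved by more than 20 mm (distance of any of timer_mid, meeple_a_mid, meeple_b_mid from where it was at the start of the episode above 0.02 m).
It also fails if it takes over 53 s, if anything falls off the work surface, if the arm or the gripper's body presses on something with over 40 N, if the wrist force passes 120 N, or if a joint passes its speed limit or range.

## Working session

There is one attempt and no reset: what is moved stays moved. The work goes in short steps, Python scripts to look and compute and a tool call to move; the robot and the scene stay as the last step left them, time stands still between calls to the robot, and variables do not carry over. Pictures are saved under pics/ and viewed, on a budget of 10 in all, crops included, one or two more only if the job needs it, and the job is handed in when it is done.

Besides the shell and the picture viewer there is one more tool, called after ">>>" by a JSON object that holds its "name" and its "arguments". send_rows: Moves the arm, as the interface text tells. Scaled input: -1 to 1 covers 0.3 m each way for a shift and pi rad each way for a turn. Its arguments: {"type":"object","properties":{"plan":{"type":"array"},"force":{"type":"number"}},"required":["plan"]}

```bash
mkdir -p pics
cat > h.py <<'E'
import numpy as np, cv2
from workcell import sensors, camera, get_calibration, bot, recognise, place_of
def ray(cal,px):
    K=np.array([[cal['fx'],0,cal['cx']],[0,cal['fy'],cal['cy']],[0,0,1]]);R=np.array(cal['R']);t=np.array(cal['t'])
    d=R.T@np.linalg.solve(K,[px[0],px[1],1]);return -R.T@t,d
def at_z(cal,px,z):
    c,d=ray(cal,px);return c+d*(z-c[2])/d[2]
def proj(cal,X):
    p=np.array(cal['R'])@np.array(X)+np.array(cal['t']);return [cal['fx']*p[0]/p[2]+cal['cx'],cal['fy']*p[1]/p[2]+cal['cy']]
def tri(rays):
    A=np.zeros((3,3));b=np.zeros(3)
    for c,d in rays:
        d=d/np.linalg.norm(d);P=np.eye(3)-np.outer(d,d);A+=P;b+=P@c
    return np.linalg.solve(A,b)
E
python3 - <<'E'
from h import *
print(sensors.get_obs())
Z=dict(jar_mid=.136,organiser=0,lid_hinge=.09,lid_bar=.14,tray=0,timer_mid=.0225,meeple_a_mid=.014)
for c in ['top','side']:
    im=camera(c);cv2.imwrite(f'pics/{c}0.png',im);cal=get_calibration(c)
    for n in Z:
        for r in place_of(n,c)[:4]: print(c,n,np.round(r['point']),round(r['p'],2),np.round(at_z(cal,r['point'],Z[n]),3))
    print(c,ray(cal,[256,192]))
E
```

```text
{'time': 0.0, 'q': array([-6.62913286e+01,  5.01096684e+00,  1.00355478e+01,  9.50991589e+01,
        2.48393866e-04,  9.00010721e+01]), 'qd': array([ 0.22390367,  0.03400074,  0.0482851 , -0.18136397, -0.12246695,
        0.01227281]), 'joint_efforts': array([-1.02534937e-03, -5.20385206e+01,  4.64804649e+01,  1.61666167e-02,
       -2.30821379e-04,  2.33772357e-05]), 'ee_pos': array([ 0.22106019, -0.50337908,  0.23059414]), 'tcp_rot': array([-1.79999753e+02,  7.45779332e-02, -6.62924007e+01]), 'wrist_force': array([-0.1448232 , -0.15112587, -0.23343013]), 'torque': array([ 0.02293725,  0.01336349, -0.02108747]), 'opening': 0.08528467137767465}
top jar_mid [256. 280.] 0.89 [ 0.369 -0.089  0.136]
top jar_mid [355. 212.] 0.74 [ 0.535 -0.31   0.136]
top jar_mid [290. 202.] 0.64 [ 0.551 -0.16   0.136]
top organiser [276. 210.] 0.88 [ 0.553 -0.133  0.   ]
top organiser [278. 169.] 0.69 [ 0.666 -0.135  0.   ]
top organiser [223. 258.] 0.32 [0.42 0.   0.  ]
top lid_hinge [293. 236.] 0.73 [ 0.477 -0.173  0.09 ]
top lid_bar [278. 165.] 0.62 [ 0.638 -0.127  0.14 ]
top tray [166. 220.] 0.63 [0
[... 251 characters left out ...]
.08338375,  1.07040856]), array([ 0.19784579,  0.00520962, -0.98026986]))
side jar_mid [289. 177.] 0.71 [ 0.55  -0.161  0.136]
side jar_mid [339. 269.] 0.65 [0.313 0.013 0.136]
side jar_mid [329. 189.] 0.59 [ 0.462 -0.177  0.136]
side organiser [272. 230.] 0.85 [ 0.575 -0.14   0.   ]
side lid_hinge [318. 210.] 0.8 [ 0.472 -0.162  0.09 ]
side lid_bar [248. 168.] 0.59 [ 0.636 -0.126  0.14 ]
side lid_bar [316. 207.] 0.22 [ 0.437 -0.099  0.14 ]
side tray [185. 318.] 0.72 [0.509 0.16  0.   ]
side timer_mid [163. 215.] 0.67 [0.77  0.011 0.022]
side meeple_a_mid [301. 292.] 0.66 [ 0.397 -0.017  0.014]
side (array([0.07015004, 0.46359885, 0.55569946]), array([ 0.58483957, -0.63667307, -0.50264289]))
```

Run:
```python
import cv2
im=cv2.imread('pics/top0.png')[90:330,120:400];cv2.imwrite('pics/top0c.png',cv2.resize(im,None,fx=2.5,fy=2.5,interpolation=cv2.INTER_CUBIC))
```

```text
(no output)
```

View pics/side0.png

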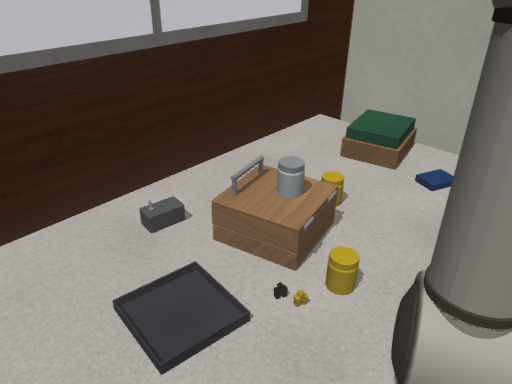

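View pics/top0c.png

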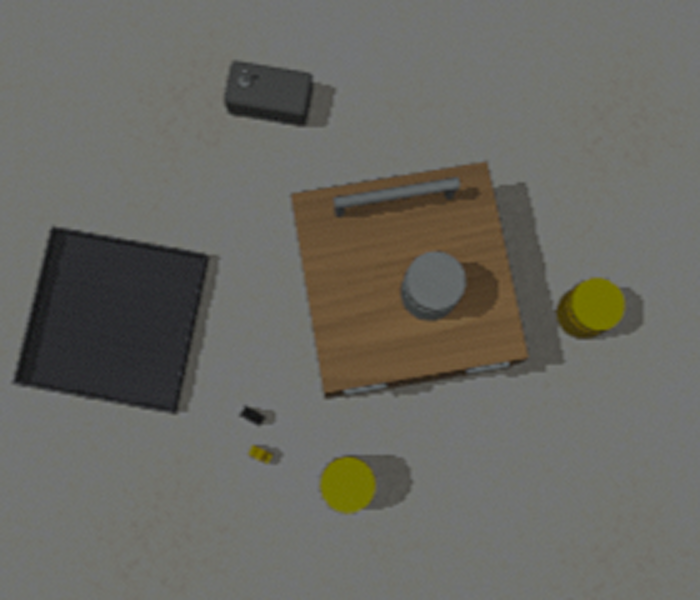

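The target is the grey frosted jar on the lid, at side (290,177) and top (293,204). Possible confusions are the yellow jars at side (342,270) and (333,188), top (256,280) and (355,212), which I reject by colour and by not being on the lid. Both views put the target at (0.551, -0.160). The bar is at (0.637, -0.127) and the tray at (0.510, 0.159). The meeples are at side (280,291) and (300,297), and the organiser yaw is about 9.5°.

```bash
cat >> h.py <<'E'
from scipy.spatial.transform import Rotation as Ro
def go(*tg):
    o=sensors.get_obs();R=Ro.from_euler('xyz',o['tcp_rot'],degrees=True)
    for p,yaw in tg:
        s=R.inv().apply(np.array(p)-o['ee_pos'])/.3; r=(R.inv()*Ro.from_euler('xyz',[180,0,yaw],degrees=True)).as_rotvec()/np.pi
        print(np.round(s,3).tolist(),np.round(r,4).tolist())
E
python3 - <<'E'
from h import *
cal=get_calibration('top')
P=lambda u,v,z: at_z(cal,[120+u/2.5,90+v/2.5],z)
for a,b,z in [((336,205),(458,185),.14),((291,195),(487,162),.1),((212,257),(180,412),.022),((52,229),(212,257),.022)]:
    d=P(*b,z)-P(*a,z);print(np.round(P(*a,z),3),np.round(P(*b,z),3),np.degrees(np.arctan2(d[1],d[0])),np.linalg.norm(d))
i=np.array(cv2.imread('pics/top0.png'))
cv2.imwrite('pics/jarc.png',cv2.resize(i[180:230,265:375],None,fx=4,fy=4))
go(([.551,-.16,.29],9.5))
E
```

```text
[ 0.619 -0.072  0.14 ] [ 0.644 -0.187  0.14 ] -77.73468523747266 0.11770865732884099
[ 0.637 -0.027  0.1  ] [ 0.68 -0.22  0.1 ] -77.44831882402131 0.1980551302143471
[0.586 0.057 0.022] [0.423 0.078 0.022] 172.6167649847265 0.16444755074761996
[0.609 0.229 0.022] [0.586 0.057 0.022] -97.38576743955889 0.17369907003294424
[-0.606, -1.467, -0.196] [-0.0, -0.0, -0.4211]
```

View pics/jarc.png

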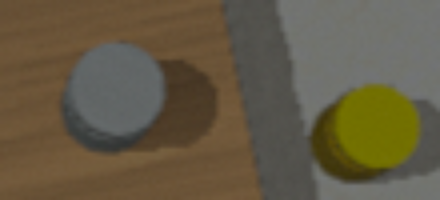

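The crop shows the grey-capped jar at crop (115,95) on the bamboo, with the yellow one at (375,130) off it, so the choice holds. The organiser yaw is better put at 12.4°.

>>> {"name": "send_rows", "arguments": {"plan": [[[-0.4, -1.0, -0.2], [0, 0, -0.437], -1], [[-0.4, -1.0, -0.2], [0, 0, -0.437], -1], [[-0.4, -1.0, -0.2], [0, 0, -0.437], -1], [[-0.4, -1.0, -0.2], [0, 0, -0.437], -1], [[-0.4, -1.0, -0.2], [0, 0, -0.437], -1], [[-0.4, -1.0, -0.2], [0, 0, -0.437], -1], [[-0.4, -1.0, -0.2], [0, 0, -0.437], -1], [[-0.4, -1.0, -0.2], [0, 0, -0.437], -1], [[-0.4, -1.0, -0.2], [0, 0, -0.437], -1], [[-0.4, -1.0, -0.2], [0, 0, -0.437], -1]], "force": 40}}

```text
time: 1.8
ee_pos: [0.4478, -0.2728, 0.2913]
tcp_rot: [-180.0, 0.0, 12.6]
wrist_force: [-0.2, -0.1, 0.1]
opening: 0.0853
```

Run:
```python
from h import *
cal=get_calibration('wrist');cv2.imwrite('pics/w1.png',camera('wrist'))
o=sensors.get_obs();print(o['ee_pos'],o['tcp_rot'],ray(cal,[256,192]))
for n,z in [('jar_mid',.136),('lid_bar',.14),('lid_hinge',.09)]:
    for r in place_of(n,'wrist')[:3]: print(n,np.round(r['point']),round(r['p'],2),at_z(cal,r['point'],z))
go(([.551,-.16,.26],12.4),([.551,-.16,.122],12.4))
```

```text
[ 0.44763324 -0.27297926  0.2913025 ] [1.79999002e+02 1.21737456e-03 1.23775923e+01] (array([ 0.43124416, -0.20029429,  0.43380458]), array([ 0.06026971, -0.27653915, -0.95915766]))
jar_mid [220.   8.] 0.66 [ 0.38083428 -0.12404046  0.136     ]
jar_mid [316. 219.] 0.63 [ 0.52215131 -0.30219166  0.136     ]
jar_mid [380.  98.] 0.62 [ 0.54817753 -0.16615493  0.136     ]
lid_hinge [299.  83.] 0.63 [ 0.47203031 -0.16487056  0.09      ]
[0.417, -0.296, 0.104] [-0.0, 0.0, -0.0014]
[0.417, -0.296, 0.564] [-0.0, 0.0, -0.0014]
```

View pics/w1.png

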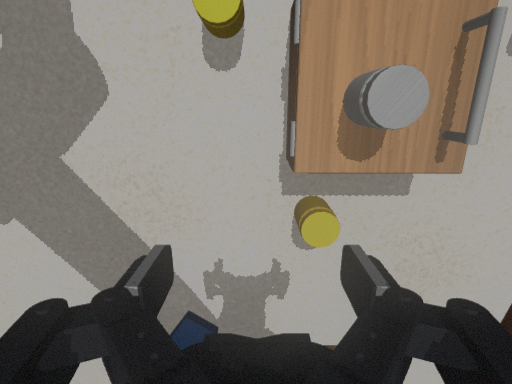

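The wrist view shows the grey jar's cap at (395,97), the bar running from (475,140) to (500,15), and the yellow look-alikes at (318,220) and (220,10). Now I go above the jar.

>>> {"name": "send_rows", "arguments": {"plan": [[[0.415, -0.3, 0.1], [0, 0, 0], -1], [[0.415, -0.3, 0.1], [0, 0, 0], -1], [[0.415, -0.3, 0.1], [0, 0, 0], -1], [[0.415, -0.3, 0.1], [0, 0, 0], -1], [[0.415, -0.3, 0.1], [0, 0, 0], -1]]}}

```text
time: 2.5
ee_pos: [0.5503, -0.1576, 0.2605]
tcp_rot: [-180.0, 0.1, 12.4]
wrist_force: [-0.5, -0.4, 0.1]
opening: 0.0854
```

Run:
```python
from h import *
cal=get_calibration('wrist');im=camera('wrist')
for n,z in [('jar_mid',.136),('lid_bar',.14)]:
    for r in place_of(n,'wrist')[:3]: print(n,np.round(r['point']),round(r['p'],2),at_z(cal,r['point'],z))
for a in np.linspace(0,2*np.pi,60): cv2.circle(im,[int(x) for x in proj(cal,[.551+.027*np.cos(a),-.161+.027*np.sin(a),.172])],1,(0,0,255),-1)
e=np.radians(12.4)
for a in np.linspace(-.06,.06,13): cv2.circle(im,[int(x) for x in proj(cal,[.636-a*np.sin(e),-.128+a*np.cos(e),.14])],1,(0,255,0),-1)
cv2.imwrite('pics/w2.png',im)
go(([.551,-.161,.122],12.4))
```

```text
jar_mid [230. 285.] 0.69 [ 0.54476036 -0.26918246  0.136     ]
jar_mid [115.  87.] 0.57 [ 0.41032503 -0.09514842  0.136     ]
jar_mid [352. 178.] 0.27 [ 0.63724249 -0.12915731  0.136     ]
lid_bar [352. 181.] 0.93 [ 0.63564843 -0.13078648  0.14      ]
[0.004, 0.006, 0.466] [0.0002, -0.0001, -0.0008]
```

View pics/w2.png

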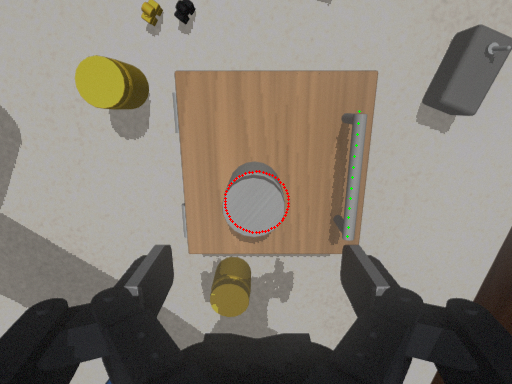

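The overlays match: the red ring sits on the cap at (256,202) and the green dots lie on the bar. Now I descend and grip.

>>> {"name": "send_rows", "arguments": {"plan": [[[0.0, 0.005, 0.15], [0, 0, 0], -1], [[0.0, 0.005, 0.25], [0, 0, 0], -1], [[0.0, 0.005, 0.35], [0, 0, 0], -1], [[0.0, 0.005, 0.42], [0, 0, 0], -1], [[0.0, 0.005, 0.46], [0, 0, 0], -1], [[0.0, 0.005, 0.46], [0, 0, 0], -1]]}}

```text
time: 3.25
ee_pos: [0.5492, -0.1607, 0.1224]
tcp_rot: [-180.0, 0.1, 12.3]
wrist_force: [-0.3, 0.0, 0.5]
opening: 0.0852
```

>>> {"name": "send_rows", "arguments": {"plan": [[[0, 0, 0], [0, 0, 0], -0.4], [[0, 0, 0], [0, 0, 0], 0], [[0, 0, 0], [0, 0, 0], 0.3], [[0, 0, 0], [0, 0, 0], 0.6], [[0, 0, 0], [0, 0, 0], 1], [[0, 0, 0], [0, 0, 0], 1], [[0, 0, 0], [0, 0, 0], 1], [[0, 0, 0], [0, 0, 0], 1]], "force": 40}}

```text
time: 4.05
ee_pos: [0.5508, -0.1604, 0.1253]
tcp_rot: [179.9, -0.1, 12.4]
wrist_force: [-3.7, -2.1, 6.7]
opening: 0.0548
```

>>> {"name": "send_rows", "arguments": {"plan": [[[0, 0, -0.01], [0, 0, 0], 1], [[0, 0, -0.03], [0, 0, 0], 1], [[0, 0, -0.07], [0, 0, 0], 1], [[0, 0, -0.12], [0, 0, 0], 1], [[0, 0, -0.18], [0, 0, 0], 1], [[0, 0, -0.25], [0, 0, 0], 1], [[0, 0, -0.3], [0, 0, 0], 1], [[0, 0, -0.3], [0, 0, 0], 1]]}}

```text
time: 4.85
ee_pos: [0.5512, -0.1602, 0.2168]
tcp_rot: [179.9, -0.2, 12.4]
wrist_force: [1.0, 0.3, -3.1]
opening: 0.0546
```

Run:
```python
from h import *
cv2.imwrite('pics/s1.png',camera('side'))
o=sensors.get_obs();print(o['ee_pos'],o['wrist_force'],o['opening'])
go(([.510,.159,.215],12.4),([.510,.159,.03],12.4))
```

```text
[ 0.55087971 -0.16013156  0.21499349] [ 0.92077709 -0.55831082 -2.57150989] 0.05501804275100965
[0.095, -1.068, -0.001] [0.0004, -0.0008, -0.0002]
[0.093, -1.069, 0.616] [0.0004, -0.0008, -0.0002]
```

View pics/s1.png

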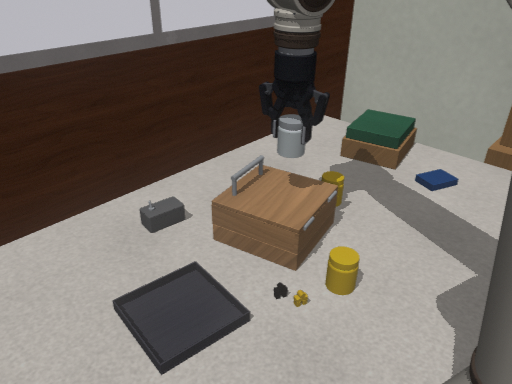

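The jar is held upright at (291,138) above the lid. Now I carry it to the tray.

>>> {"name": "send_rows", "arguments": {"plan": [[[0.005, -0.04, -0.02], [0, 0, 0], 1], [[0.015, -0.12, -0.03], [0, 0, 0], 1], [[0.02, -0.24, -0.03], [0, 0, 0], 1], [[0.03, -0.37, -0.03], [0, 0, 0], 1], [[0.045, -0.5, -0.03], [0, 0, 0], 1], [[0.055, -0.63, -0.03], [0, 0, 0], 1], [[0.065, -0.76, -0.02], [0, 0, 0], 1], [[0.08, -0.88, 0], [0, 0, 0], 1], [[0.09, -0.96, 0], [0, 0, 0], 1], [[0.09, -1.0, 0], [0, 0, 0], 1]]}}

```text
time: 5.9
ee_pos: [0.5112, 0.1413, 0.2126]
tcp_rot: [-180.0, 0.1, 12.5]
wrist_force: [0.4, -0.7, -1.7]
opening: 0.0545
```

>>> {"name": "send_rows", "arguments": {"plan": [[[0.003, -0.035, 0.03], [0, 0, 0], 1], [[0.003, -0.07, 0.1], [0, 0, 0], 1], [[0.003, -0.07, 0.2], [0, 0, 0], 1], [[0.003, -0.07, 0.3], [0, 0, 0], 1], [[0.003, -0.07, 0.38], [0, 0, 0], 1], [[0.003, -0.07, 0.45], [0, 0, 0], 1], [[0.003, -0.07, 0.5], [0, 0, 0], 1], [[0.003, -0.07, 0.53], [0, 0, 0], 1], [[0.003, -0.07, 0.55], [0, 0, 0], 1], [[0.003, -0.07, 0.55], [0, 0, 0], 1]]}}

```text
time: 6.9
ee_pos: [0.5087, 0.1594, 0.048]
tcp_rot: [180.0, 0.0, 12.4]
wrist_force: [0.5, 0.2, -2.3]
opening: 0.0546
```

Run:
```python
from h import *
cal=get_calibration('side');im=camera('side')
o=sensors.get_obs();print(o['ee_pos'],o['wrist_force'],o['opening'])
for c in 'side',:
  for r in place_of('jar_mid',c)[:3]: print(r, at_z(cal,r['point'],.06))
cv2.imwrite('pics/s2.png',cv2.resize(im[180:384,60:320],None,fx=3,fy=3)[:600,:790])
```

```text
[0.50893804 0.15955829 0.0486654 ] [ 0.33977154  0.30601051 -2.12282081] 0.054687387667249565
{'point': [337.9, 267.9], 'p': 0.96} [ 0.35917184 -0.06962754  0.06      ]
{'point': [331.2, 188.3], 'p': 0.77} [ 0.53168742 -0.30108402  0.06      ]
{'point': [182.6, 295.7], 'p': 0.63} [0.50324113 0.16502043 0.06      ]
```

View pics/s2.png

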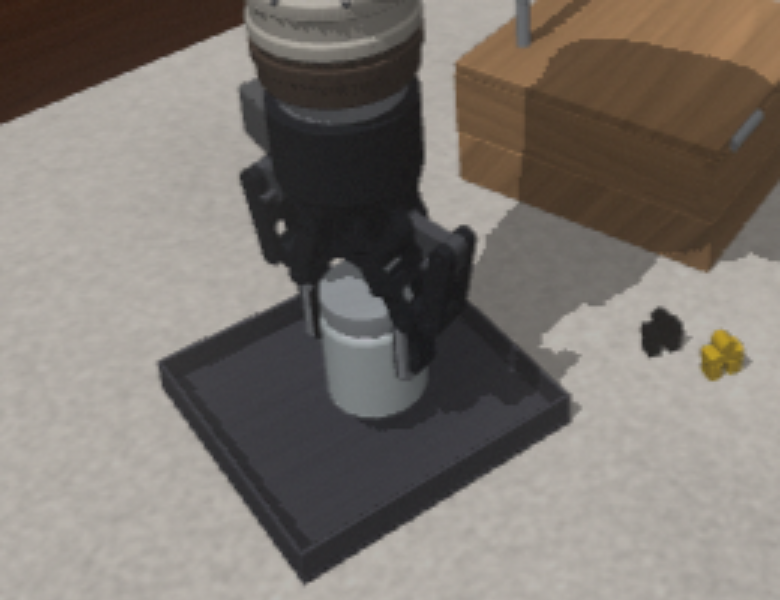

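The jar is upright at crop (375,365), over the middle of the tray. Now I lower it gently.

>>> {"name": "send_rows", "arguments": {"plan": [[[0, 0, 0.02], [0, 0, 0], 1], [[0, 0, 0.035], [0, 0, 0], 1], [[0, 0, 0.045], [0, 0, 0], 1], [[0, 0, 0.05], [0, 0, 0], 1], [[0, 0, 0.055], [0, 0, 0], 1], [[0, 0, 0.06], [0, 0, 0], 1], [[0, 0, 0.06], [0, 0, 0], 1]]}}

```text
time: 7.7
ee_pos: [0.5087, 0.1595, 0.0301]
tcp_rot: [180.0, 0.0, 12.4]
wrist_force: [0.2, -0.0, -3.1]
opening: 0.0547
```

>>> {"name": "send_rows", "arguments": {"plan": [[[0, 0, 0.004], [0, 0, 0], 1], [[0, 0, 0.006], [0, 0, 0], 1], [[0, 0, 0.008], [0, 0, 0], 1], [[0, 0, 0.008], [0, 0, 0], 1]]}}

```text
time: 8.1
ee_pos: [0.5088, 0.1596, 0.0283]
tcp_rot: [-180.0, -0.0, 12.4]
wrist_force: [-2.7, -1.3, 2.9]
opening: 0.0548
```

Contact is made: the vertical force changed from -3 to +3 N. Now I release, opening gradually.

>>> {"name": "send_rows", "arguments": {"plan": [[[0, 0, 0], [0, 0, 0], 0.2], [[0, 0, 0], [0, 0, 0], 0], [[0, 0, 0], [0, 0, 0], -0.3], [[0, 0, 0], [0, 0, 0], -0.6], [[0, 0, 0], [0, 0, 0], -1], [[0, 0, 0], [0, 0, 0], -1], [[0, 0, 0], [0, 0, 0], -1]]}}

```text
time: 8.8
ee_pos: [0.5088, 0.1595, 0.0278]
tcp_rot: [180.0, -0.0, 12.4]
wrist_force: [-0.9, -0.7, -0.5]
opening: 0.0854
```

>>> {"name": "send_rows", "arguments": {"plan": [[[0, 0, -0.05], [0, 0, 0], -1], [[0, 0, -0.12], [0, 0, 0], -1], [[0, 0, -0.25], [0, 0, 0], -1], [[0, 0, -0.4], [0, 0, 0], -1], [[0, 0, -0.55], [0, 0, 0], -1], [[0, 0, -0.68], [0, 0, 0], -1], [[0, 0, -0.68], [0, 0, 0], -1]]}}

```text
time: 9.5
ee_pos: [0.5102, 0.16, 0.2391]
tcp_rot: [-180.0, -0.5, 12.4]
wrist_force: [0.7, -0.4, -0.3]
opening: 0.0854
```

Run:
```python
from h import *
im=camera('side');cal=get_calibration('side')
for r in place_of('jar_mid','side')[:3]: print(r, at_z(cal,r['point'],.039))
t=camera('top')
cv2.imwrite('pics/s3.png',np.hstack([im[230:384,90:330],t[140:294,110:350]]).repeat(1,0))
i=cv2.imread('pics/s3.png');cv2.imwrite('pics/s3.png',cv2.resize(i,None,fx=1.6,fy=1.6))
go(([.636,-.129,.22],12.4),([.636,-.129,.121],12.4))
```

```text
{'point': [339.5, 270.7], 'p': 0.9} [ 0.36487234 -0.08762121  0.039     ]
{'point': [186.3, 299.5], 'p': 0.78} [0.51004641 0.15371138 0.039     ]
{'point': [332.5, 189.7], 'p': 0.61} [ 0.54499049 -0.32991552  0.039     ]
[0.208, 1.03, 0.041] [0.0, -0.0002, -0.0002]
[0.208, 1.03, 0.371] [0.0, -0.0002, -0.0002]
```

View pics/s3.png

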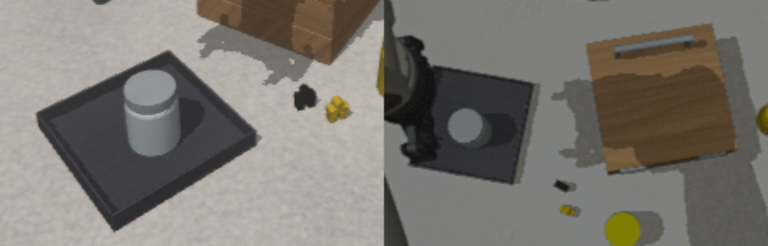

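The jar stands upright and free in the tray at (152,112), and the meeples and lid are undisturbed. Next is the bar.

>>> {"name": "send_rows", "arguments": {"plan": [[[0.03, 0.15, 0], [0, 0, 0], -1], [[0.06, 0.3, 0], [0, 0, 0], -1], [[0.09, 0.45, 0], [0, 0, 0], -1], [[0.12, 0.6, 0], [0, 0, 0], -1], [[0.15, 0.75, 0], [0, 0, 0], -1], [[0.18, 0.88, 0], [0, 0, 0], -1], [[0.205, 1.0, 0], [0, 0, 0], -1], [[0.205, 1.0, 0], [0, 0, 0], -1]]}}

```text
time: 10.45
ee_pos: [0.6334, -0.1241, 0.2289]
tcp_rot: [-180.0, 0.2, 12.1]
wrist_force: [0.6, 0.4, 0.2]
opening: 0.0858
```

Run:
```python
from h import *
cal=get_calibration('wrist');camera('wrist')
for r in place_of('lid_bar','wrist')[:2]: print(r,at_z(cal,r['point'],.14))
go(([.636,-.129,.121],12.4))
```

```text
{'point': [261.1, 205.5], 'p': 0.67} [ 0.63777505 -0.12916584  0.14      ]
[0.006, 0.029, 0.363] [-0.0005, 0.0009, -0.0007]
```

>>> {"name": "send_rows", "arguments": {"plan": [[[0.008, 0.02, 0.1], [0, 0, 0], -1], [[0.008, 0.02, 0.2], [0, 0, 0], -1], [[0.008, 0.02, 0.28], [0, 0, 0], -1], [[0.008, 0.02, 0.34], [0, 0, 0], -1], [[0.008, 0.02, 0.36], [0, 0, 0], -1], [[0.008, 0.02, 0.36], [0, 0, 0], -1]]}}

```text
time: 11.15
ee_pos: [0.6359, -0.1246, 0.1232]
tcp_rot: [-180.0, 0.1, 12.4]
wrist_force: [1.1, 0.4, 0.2]
opening: 0.0855
```

>>> {"name": "send_rows", "arguments": {"plan": [[[0, 0, 0], [0, 0, 0], -0.4], [[0, 0, 0], [0, 0, 0], 0], [[0, 0, 0], [0, 0, 0], 0.4], [[0, 0, 0], [0, 0, 0], 0.7], [[0, 0, 0], [0, 0, 0], 1], [[0, 0, 0], [0, 0, 0], 1], [[0, 0, 0], [0, 0, 0], 1], [[0, 0, 0], [0, 0, 0], 1]], "force": 50}}

```text
time: 11.95
ee_pos: [0.6364, -0.1258, 0.1243]
tcp_rot: [180.0, 0.0, 12.4]
wrist_force: [-4.8, -1.1, 5.9]
opening: 0.0103
```

Run:
```python
from h import *
o=sensors.get_obs();print(o['ee_pos'],o['wrist_force'],o['opening'])
L=np.hypot(.172,.05);a0=np.arctan2(.05,.172)
for d in range(0,51,5):
    a=a0+np.radians(d);print(d,round((L*np.cos(a)-.172)/.3,3),0,round(-(L*np.sin(a)-.05)/.3,3))
```

```text
[ 0.63642416 -0.12578741  0.12427134] [-4.77425848 -1.05719194  5.9479302 ] 0.010265029592419674
0 0.0 0 -0.0
5 -0.017 0 -0.049
10 -0.038 0 -0.097
15 -0.063 0 -0.143
20 -0.092 0 -0.186
25 -0.124 0 -0.227
30 -0.16 0 -0.264
35 -0.199 0 -0.299
40 -0.241 0 -0.33
45 -0.286 0 -0.357
50 -0.332 0 -0.38
```

The bar is gripped. I raise it along the arc.

>>> {"name": "send_rows", "arguments": {"plan": [[[-0.008, 0, -0.03], [0, 0, 0], 1], [[-0.017, 0, -0.055], [0, 0, 0], 1], [[-0.028, 0, -0.08], [0, 0, 0], 1], [[-0.038, 0, -0.104], [0, 0, 0], 1], [[-0.05, 0, -0.127], [0, 0, 0], 1], [[-0.063, 0, -0.15], [0, 0, 0], 1], [[-0.077, 0, -0.172], [0, 0, 0], 1], [[-0.092, 0, -0.193], [0, 0, 0], 1], [[-0.108, 0, -0.214], [0, 0, 0], 1], [[-0.124, 0, -0.234], [0, 0, 0], 1]]}}

```text
time: 12.95
ee_pos: [0.6, -0.1338, 0.1946]
tcp_rot: [180.0, -0.0, 12.4]
wrist_force: [-1.9, -4.3, -7.3]
opening: 0.0101
```

>>> {"name": "send_rows", "arguments": {"plan": [[[-0.018, 0, -0.019], [0, 0, 0], 1], [[-0.036, 0, -0.037], [0, 0, 0], 1], [[-0.055, 0, -0.055], [0, 0, 0], 1], [[-0.075, 0, -0.072], [0, 0, 0], 1], [[-0.096, 0, -0.088], [0, 0, 0], 1], [[-0.117, 0, -0.103], [0, 0, 0], 1], [[-0.139, 0, -0.117], [0, 0, 0], 1], [[-0.162, 0, -0.13], [0, 0, 0], 1], [[-0.185, 0, -0.142], [0, 0, 0], 1], [[-0.208, 0, -0.153], [0, 0, 0], 1]]}}

```text
time: 13.95
ee_pos: [0.5402, -0.147, 0.2421]
tcp_rot: [179.9, -0.3, 12.4]
wrist_force: [7.0, -1.4, 6.2]
opening: 0.0098
```

>>> {"name": "send_rows", "arguments": {"plan": [[[0, 0, 0], [0, 0, 0], 1], [[0, 0, 0], [0, 0, 0], 1], [[0, 0, 0], [0, 0, 0], 1], [[0, 0, 0], [0, 0, 0], 1], [[0, 0, 0], [0, 0, 0], 1]]}}

```text
time: 14.45
ee_pos: [0.5406, -0.1469, 0.2422]
tcp_rot: [179.9, -0.3, 12.4]
wrist_force: [6.2, -1.2, 9.5]
opening: 0.0098
```

Run:
```python
from h import *
o=sensors.get_obs();print(o['ee_pos'],o['wrist_force'],o['opening'],o['tcp_rot'])
im=camera('side');cal=get_calibration('side')
e=np.radians(12.4);ex=np.array([np.cos(e),np.sin(e),0]);ey=np.array([-np.sin(e),np.cos(e),0]);ez=np.array([0,0,1])
h=np.array([.6365,-.1285,.14])-.172*ex-.05*ez
g=o['ee_pos']+[0,0,.019]; v=g-h; print('angle',np.degrees(np.arctan2(v[2],v@ex)-np.arctan2(.05,.172)),'len',np.hypot(v[2],v@ex),.1791)
for d,c in [(44,(255,0,0)),(50,(0,0,255)),(56,(0,255,0))]:
    r=np.radians(d);lx=np.cos(r)*ex+np.sin(r)*ez
    for s in np.linspace(0,.2,30):
        cv2.circle(im,[int(round(x)) for x in proj(cal,h+s*lx+.1*ey)],0,c,-1)
cv2.imwrite('pics/f.png',cv2.resize(im[100:330,100:380],None,fx=2.6,fy=2.6))
```

```text
[ 0.54063294 -0.14692003  0.24216606] [ 6.17853711 -1.17964129  9.52201412] 0.009847051115777272 [179.89921141  -0.2805435   12.38859322]
angle 50.294142112454445 len 0.1866420187977718 0.1791
```

View pics/f.png

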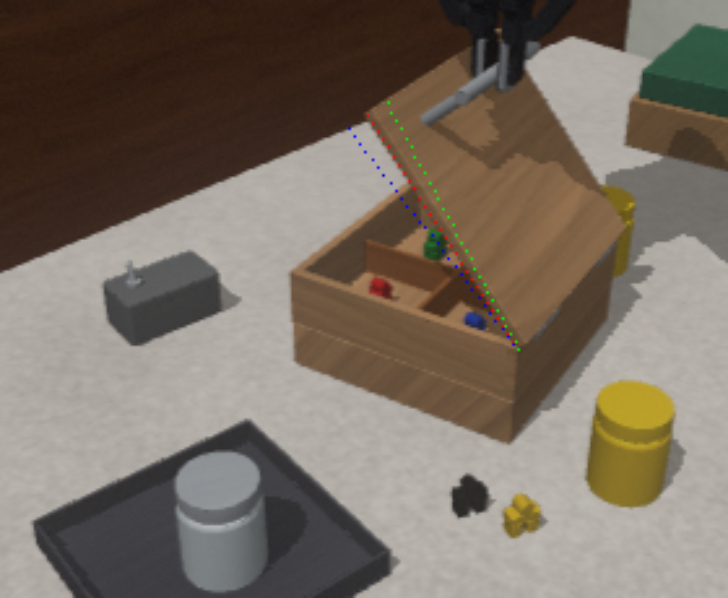

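The underside of the lid lies on the red 50° line, from crop (520,348) to (370,118). The arm pose gives 50.3° and is unchanged over 0.5 s. The jar stands at (222,520) in the tray, and the timer (162,295) and meeples (470,495) and (522,515) look undisturbed. Handing in.

Run:
```python
from h import *
print(bot.job_done());o=sensors.get_obs();print(o['time'],o['ee_pos'],o['opening'])
```

```text
the job is handed in; nothing more can be done
None
the job is handed in; nothing more can be done
```

I moved the jar from the lid to the middle of the dice tray, set it down and let go. I then raised the lid by its bar and handed the job in at about 14.5 s, with the gripper still holding it open; no verdict was reported.

**Lid:** the arm pose gave 50.3°, and the 50° line drawn on the side picture lay along the lid's underside. The tool moved under 1 mm over the half second before.

**Jar and bystanders:** the last picture shows the jar upright in the tray and nothing touching it. The timer and both meeples look where they started; I checked those by eye, not by measuring.

**What disagreed:**
- The bar's distance from the hinge came out at 187 mm from the tool pose, against 179 mm nominal. The bar is probably sitting a few millimetres off the assumed grasp point.
- The wrist felt about 11 N pushing up and away from the robot. That means the arm was pressing the bar slightly towards the hinge. It is well inside the limits, so I left it alone.

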